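# Clip the storage box lid down

## Task

The lid of the larger white storage box stands slightly ajar because its front clip is undone. Swing the clip's wire loop up and over so that its bar drops in behind the upturned lip of the keeper on the lid, then press the lever all the way down so that the lid is pulled tight, and let go. The smaller box is already clipped shut.

Things in the scene. Friction and masses are not known exactly. Their poses are not given: they have to be found in the camera images.
- storage_box: Larger of two white boxes with grey lid and steel toggle clip: 130 (x) x 180 (y) x 166 mm high, fixed to the worktop. Origin: centre of its underside, z up; its front, with the clip in the middle (y = 0), faces -x. The lever's pivot axis runs along y at x = -81, z = 86 mm. The smaller box (120 x 125 x 146 mm) has the same clip, already shut.
- loop_bar (a point): Middle of the round bar (8 mm thick, 62 long, along the box's y) of the clip's wire loop. The legs, 28 mm either side, hinge on the lever 24 mm in front of its pivot (lever up), 85 mm from the bar. At first it rests leaning out about 30 deg, bar 67 mm in front of the pivot, 74 above. It swings freely: pushed to the box past upright it falls over the lip by itself and rests on the lid's front.
- keeper (a point): Top of the keeper's upturned lip, middle of its 36 mm width, on the lid's front. The lip is 5 mm thick (box x = -84 to -79 mm) and 7 mm high over the plate on which the bar comes to lie behind it; the lid's front face is 12 mm behind the lip. Lid ajar: lip top 71 mm above the lever's pivot; with the lever up the bar passes over it with about 5 mm to spare.
- latch_lever (a joint): Lever of the clip, rad: 0 to 0.1 (up) at first, 1.745 = fully down on its stop, where it stays. Flat handle 38 mm wide, 4 thick, rolled 8 mm end, 67 mm long from the pivot, between the loop's legs; leans out to the front from upright by 45 deg + this value (fully down: 55 deg below level). Stiff (1 N); loop hooked: up to 10 N from above, over centre at about 1.4, then a light push to the stop.
- box_lid (a joint): Lid hinge at the rear of the box, rad: 0 = fully home on its rubber seal. The springy seal holds it at about 0.04 (6 mm ajar at the front) until the clip pulls it down; it springs back unless clipped.

How it is judged:
By the outcome, as a careful person would: the job done as asked, in the order asked, and still so for the second after the job is handed in, with the robot touching nothing.
It also fails if it takes over 37 s, if anything falls off the work surface, if the arm or the gripper's body presses on something with over 40 N, if the wrist force passes 120 N, or if a joint passes its speed limit or range.

## Robot

A 6-joint arm with a two-finger parallel gripper is mounted at the origin on a cart in front of the work surface, level with it; the furniture and walls round the work are solid. World frame = base frame: x ahead of the robot, y to its left, z up, the work surface at z = 0. Lengths are in m, angles in rad, forces in N, time in s.
With the tool pointing down it reaches from about 0.35 to 0.975 m from the base axis. Payload 4.9 kg.
Tool frame: the origin (TCP) lies at the very end of the fingers, on their centre line; the grasp point (between the pads) lies 19 mm behind it; z points along the fingers, y is the line along which they close (so a half turn about z gives the same grasp; the last joint's range is limited). The gripper opens to 85 mm and grips with 20 to 120 N. Pads are 22 mm wide; open, the fingers measure 114 mm over their backs; the gripper's body (76 mm by 85 mm) begins 54 mm behind the grasp point. The pads swing forward as they close: fully open they stand 13 mm farther back than shut.
Start: joints at [1.166, 0.053, 1.613, -0, 1.476, -0.119], TCP at [0.176, 0.6, 0.231] pointing down, gripper open.
Joint ranges: [-3.01, 3.01], [-1.01, 2.22], [0.06, 2.58], [-1.02, 4.17], [0.09, 2.62], [-3.14, 3.14]. Speed limits (rad/s): [2.57, 2.57, 3.14, 3.14, 3.14, 3.14].

## Interface

Orientations are given as a unit quaternion [w, x, y, z].
In Python, from bench import manip gives the robot as it stands. The module is installed in compiled form; this text tells all that it offers.
- The arm moves only by the shell command python3 -m jog 'ROWS' [OPENING] [FORCE]. ROWS is text: rows parted by semicolons, each of 6 numbers parted by spaces: the shift along the tool's x, y, z as a fraction of full scale, then the turn, a rotation vector about the tool's x, y, z as a fraction of full scale. A call has exactly 8 rows; each row is the pose to reach, as a shift and turn from the pose commanded when the call began, along the tool's axes at that moment; what a row does not reach only later rows make up. Full scale, the value 1, is 0.2 m for a shift and 60 degrees for a turn. A row lasts 1/12 s, in which the tool goes at most 41.7 mm and 7.16 degrees, less where a joint would pass 70% of its speed; a pose out of reach is approached as far as the arm can. A call with a number of a shift or a turn outside -1 to 1 is refused whole. A call with a gripper value outside its range is refused whole. OPENING is the closure, from 0 (fully open) to 1 (shut), set as the call begins (- or left out, the last holds). The fingers move at their own pace and stop on an object; FORCE is the grip in N (left out, the last holds). Time passes only in rows, so rows that repeat a pose let the fingers close, or fill a call up. It gives the time, the measured TCP pose, the force, the opening and the grip force at its end, in the units of the state.
- manip.get_obs(): the state, without advancing time (a new reading comes with each control period).
- manip.capture(name): name is "side" or "top"; returns a dict with "img" (420x560x3 uint8, red, green, blue), "intrinsics" (3x3 intrinsics, pixels), "origin" and "rotation" of the camera in the world. Camera axes: x right, y down, z forward; pixel columns grow to the right and rows downward; lengths in m; the calibration is good to about 2 mm. A picture is of the moment at which its call begins. There is no depth.
- manip.finish_job(): hands the job in; it is judged then, once.
The state is a dict: "clock": time; "joint_pos": joint angles; "qvel": joint speeds; "joint_torque": joint torques, N m; "eef_pos": TCP position; "eef_rot": TCP orientation; "wrist_force": force on the tool from outside, world axes, zero at the start; "torque": the same for the moment, N m; "finger_gap": finger opening in m; "grasp_force": force on a finger pad.
Only numpy, scipy, OpenCV 4.12 (cv2) and the standard library are available. Lean on these libraries where they do the work, as an engineer would, in place of code of your own. Each camera call takes 0.05 s, during which the arm holds its last target. There are 200 camera calls.

## Working session

There is one attempt and no reset: what is moved stays moved. The work goes in short steps, Python scripts to look and compute and a shell command to move; the robot and the scene stay as the last step left them, time stands still between calls to the robot, and variables do not carry over. Pictures are saved under pics/ and viewed, at most 10 in all, crops included, and the job is handed in when it is done.

```bash
mkdir -p pics; cat > h.py <<'E'
import numpy as np, cv2
from bench import manip
from scipy.spatial.transform import Rotation as R
def snap(n,f):
    c=manip.capture(n); cv2.imwrite('pics/'+f,c['img'][:,:,::-1]); return c
def ray(c,u,v):
    d=np.array(c['rotation'])@np.linalg.inv(np.array(c['intrinsics']))@np.array([u,v,1.]); return np.array(c['origin']),d
def onz(c,u,v,z):
    o,d=ray(c,u,v); return o+d*(z-o[2])/d[2]
def proj(c,p):
    q=np.array(c['intrinsics'])@np.array(c['rotation']).T@(np.array(p)-np.array(c['origin'])); return q[:2]/q[2]
def tri(c1,p1,c2,p2):
    o1,d1=ray(c1,*p1);o2,d2=ray(c2,*p2)
    s=np.linalg.lstsq(np.c_[d1,-d2],o2-o1,rcond=None)[0]
    a=o1+s[0]*d1;b=o2+s[1]*d2; return (a+b)/2,np.linalg.norm(a-b)
E
python3 - <<'E'
from h import *
for n in('side','top'):
    c=snap(n,n+'0.png'); print(n,np.round(c['origin'],3),np.round(c['rotation'],3).tolist(),np.round(c['intrinsics'],1).tolist())
o=manip.get_obs(); print(o['clock'],o['eef_pos'],o['eef_rot'],o['wrist_force'])
E
```

```text
side [ 0.078 -1.442  0.802] [-0.535, 0.831, -0.136, 0.07] [[523.0, 0.0, 287.1], [0.0, 523.0, 211.6], [0.0, 0.0, 1.0]]
top [ 0.28  -0.059  1.452] [0.066, -0.699, 0.71, -0.048] [[466.2, 0.0, 282.3], [0.0, 466.2, 209.6], [0.0, 0.0, 1.0]]
0.1 [0.17596914 0.59913449 0.23017425] [-2.41751042e-04  1.42414894e-01  9.89806618e-01 -8.93216343e-04] [-0.27104482  0.50916564 -0.17114025]
```

View pics/side0.png

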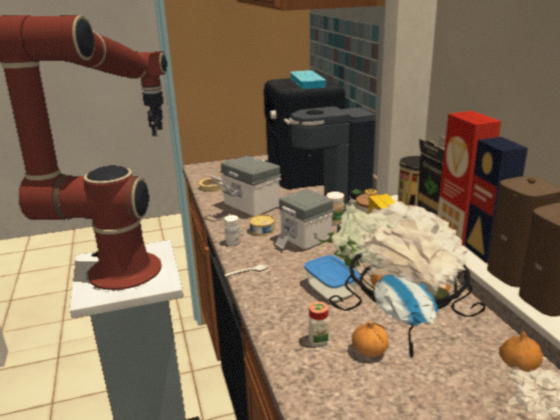

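View pics/top0.png

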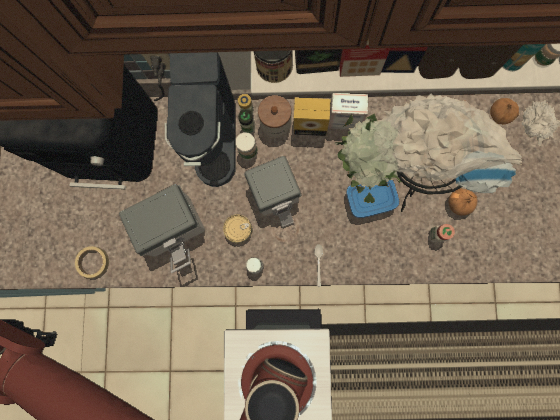

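The larger box is the left one, with its lid at about (160,220) in the top view and its clip at about (180,258). The smaller, shut box is at (272,185). In the side view the larger box is at (250,185). I'll zoom in on both.

```bash
python3 - <<'E'
import cv2,numpy as np
a=cv2.imread('pics/top0.png')[175:295,110:220]; b=cv2.imread('pics/side0.png')[145:225,205:290]
a=cv2.resize(a,(440,480),interpolation=cv2.INTER_CUBIC)
b=cv2.resize(b,(340,320),interpolation=cv2.INTER_CUBIC)
o=np.zeros((480,780,3),np.uint8);o[:,:440]=a;o[:320,440:]=b;cv2.imwrite('pics/z0.png',o)
from h import *
c=manip.capture('top')
g=cv2.cvtColor(c['img'],cv2.COLOR_RGB2HSV)
for uv in [(160,222),(180,256),(183,275)]: print(uv,c['img'][uv[1],uv[0]],onz(c,*uv,.17))
E
```

```text
Traceback (most recent call last):
  File "h.py", line 9, in onz
    o,d=ray(c,u,v); return o+d*(z-o[2])/d[2]
        ~~~^^^^^^^
  File "h.py", line 7, in ray
    d=np.array(c['rotation'])@np.linalg.inv(np.array(c['intrinsics']))@np.array([u,v,1.]); return np.array(c['origin']),d
      ~~~~~~~~~~~~~~~~~~~~~~~^~~~~~~~~~~~~~~~~~~~~~~~~~~~~~~~~~~~~~~~~
ValueError: matmul: Input operand 1 has a mismatch in its core dimension 0, with gufunc signature (n?,k),(k,m?)->(n?,m?) (size 3 is different from 4)
```

View pics/z0.png

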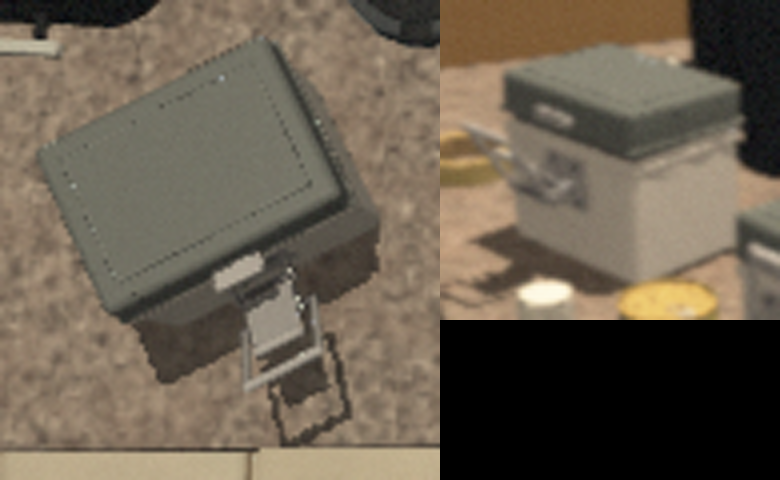

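The zoom shows the clip on the larger box. The loop bar runs from about (171.5,271.5) to (190.5,262.5) in the top view, so its middle is near (181,267). The keeper lip is at (170,242.5), and the lever handle end is at about (179,262). I'll locate these points from their known heights.

```bash
sed -i 's/^def ray/def M(c):\n    q=np.array(c["rotation"]).ravel()\n    return R.from_quat(q[[1,2,3,0]]).as_matrix() if q.size==4 else q.reshape(3,3)\ndef ray/; s/np.array(c\[.rotation.\])@/M(c)@/; s/np.array(c\[.rotation.\]).T/M(c).T/' h.py
python3 - <<'E'
from h import *
c=manip.capture('top'); s=manip.capture('side')
f=lambda u,v:(110+u/4,175+v/4)
img=cv2.imread('pics/top0.png'); 
for n,p,z in [('bl',(40,155),.17),('br',(262,38),.17),('fr',(345,195),.172),('fl',(120,318),.172),('barL',(246,386),.16),('barR',(322,350),.16),('keep',(240,270),.157)]:
    print(n,onz(c,*f(*p),z).round(4))
b=onz(c,*f(284,368),.16); k=onz(c,*f(240,270),.157)
l=onz(c,*f(246,386),.16)-onz(c,*f(322,350),.16); print('bar',b,np.linalg.norm(l),'yaw of y axis',np.degrees(np.arctan2(l[1],l[0])),'b->k',k-b,np.linalg.norm((k-b)[:2]))
print('side px of bar,keep',proj(s,b),proj(s,k), 'crop',(proj(s,k)-[205,145])*4)
# lid mask
hsv=cv2.cvtColor(c['img'],cv2.COLOR_RGB2HSV); 
r=c['img'].astype(int); m=((abs(r-r[220,155]).max(2)<22)).astype(np.uint8); m[:,:115]=0;m[:,210:]=0;m[:180]=0;m[265:]=0
m=cv2.morphologyEx(m,cv2.MORPH_OPEN,np.ones((5,5)))
ct=max(cv2.findContours(m,0,2)[0],key=cv2.contourArea); q=cv2.minAreaRect(ct); bx=cv2.boxPoints(q)
P=np.array([onz(c,*p,.17) for p in bx]);print(q,'\n',P.round(3),[np.linalg.norm(P[i]-P[i-1]).round(3) for i in range(4)],[np.degrees(np.arctan2(*(P[i]-P[i-1])[1::-1])).round(1) for i in range(4)])
E
```

```text
bl [0.4845 0.429  0.17  ]
br [0.5655 0.274  0.17  ]
fr [0.4523 0.2128 0.172 ]
fl [0.3692 0.3676 0.172 ]
barL [0.3218 0.282  0.16  ]
barR [0.3458 0.2296 0.16  ]
keep [0.4026 0.289  0.157 ]
bar [0.33380451 0.25578986 0.16      ] 0.05765052834036282 yaw of y axis 114.62105772413724 b->k [ 0.06876842  0.03321337 -0.003     ] 0.07636899293757415
side px of bar,keep [215.43421724 177.57012143] [232.93343488 172.66851154] crop [111.73373951 110.67404615]
((155.50003051757812, 215.5), (47.85185241699219, 70.21253204345703), 63.43495178222656) 
 [[0.496 0.448 0.17 ]
 [0.583 0.272 0.17 ]
 [0.46  0.21  0.17 ]
 [0.375 0.383 0.17 ]] [np.float64(0.138), np.float64(0.196), np.float64(0.139), np.float64(0.193)] [np.float64(28.3), np.float64(-63.6), np.float64(-153.0), np.float64(116.1)]
```

```bash
python3 -m jog '-0.07 -0.1 0 0 0 -0.09; -0.14 -0.2 0 0 0 -0.18; -0.21 -0.3 0 0 0 -0.28; -0.28 -0.4 0 0 0 -0.37; -0.35 -0.5 0 0 0 -0.46; -0.42 -0.6 0 0 0 -0.55; -0.49 -0.7 0 0 0 -0.65; -0.55 -0.785 0 0 0 -0.74' 1 40
cat > rel.py <<'E'
from h import *
th=np.radians(28); X=np.array([np.cos(th),np.sin(th),0]);Y=np.array([-X[1],X[0],0])
PIV=.4825*X+.069*Y+[0,0,.086]
def show():
    o=manip.get_obs();p=o['eef_pos'];m=R.from_quat(np.array(o['eef_rot'])[[1,2,3,0]]).as_matrix()
    d=p-PIV;print('t',round(o['clock'],2),'rel piv mm X,Y,Z',np.round([d@X*1e3,d@Y*1e3,d[2]*1e3],1),'gap',o['finger_gap'],'F',np.round([o['wrist_force']@X,o['wrist_force']@Y,o['wrist_force'][2]],1),'j',np.round(o['joint_pos'],2))
    print('tool axes in box',np.round(np.c_[X,Y,[0,0,1]].T@m,3).tolist()); return p,m
def go(x,y,z):
    p,m=show(); print('shift/0.2:',np.round(m.T@(PIV+X*x/1e3+Y*y/1e3+[0,0,z/1e3]-p)/.2,3))
E
python3 -c "
from rel import *
go(-107,0,110)"
```

```text
clock: 0.92
eef_pos: [0.2377, 0.4166, 0.2311]
eef_rot: [0.0, -0.245, 0.97, -0.0]
wrist_force: [-0.0, -0.3, -0.0]
finger_gap: -0.0
grasp_force: 0.0
t 0.92 rel piv mm X,Y,Z [-77.1 187.2 145.1] gap -3.3609887140741196e-06 F [-0.2 -0.3 -0. ] j [ 0.9  -0.31  1.94 -0.    1.51 -1.17]
tool axes in box [[-1.0, -0.005, -0.0], [-0.005, 1.0, -0.0], [0.0, -0.0, -1.0]]
shift/0.2: [ 0.155 -0.935  0.176]
```

```bash
python3 -m jog '0.03 -0.12 0 0 0 0; 0.06 -0.25 0 0 0 0; 0.09 -0.4 0.02 0 0 0; 0.12 -0.55 0.06 0 0 0; 0.14 -0.7 0.1 0 0 0; 0.15 -0.83 0.14 0 0 0; 0.155 -0.935 0.176 0 0 0; 0.155 -0.935 0.176 0 0 0'
python3 - <<'E'
from rel import *
show()
c=manip.capture('top');s=manip.capture('side')
print(proj(c,manip.get_obs()['eef_pos']),proj(s,manip.get_obs()['eef_pos']))
a=cv2.resize(c['img'][205:295,140:220,::-1],(480,540),interpolation=2);b=cv2.resize(s['img'][130:220,195:275,::-1],(320,360),interpolation=2)
o=np.zeros((540,800,3),np.uint8);o[:,:480]=a;o[:360,480:]=b;cv2.imwrite('pics/z1.png',o)
E
```

```text
clock: 1.58
eef_pos: [0.2983, 0.2356, 0.1944]
eef_rot: [-0.001, -0.24, 0.971, -0.001]
wrist_force: [-1.2, -0.1, 0.3]
finger_gap: -0.0002
grasp_force: 0.0
t 1.58 rel piv mm X,Y,Z [-108.6   -1.   108.4] gap -0.00022047848246421365 F [-1.1  0.4  0.3] j [ 0.47 -0.57  2.19 -0.    1.53 -1.58]
tool axes in box [[-1.0, 0.004, -0.002], [0.004, 1.0, -0.001], [0.002, -0.001, -1.0]]
[184.08989614 279.83160347] [205.03413921 170.80896682]
```

View pics/z1.png

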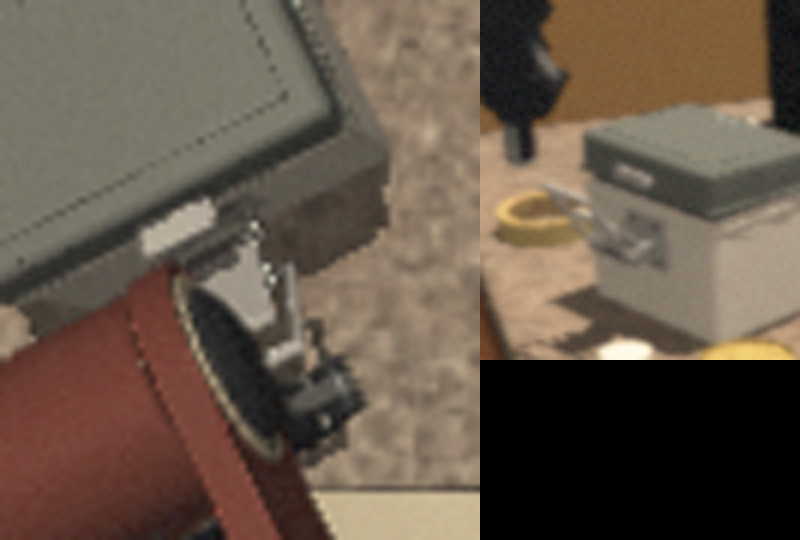

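The closed fingers are in front of the bar and clear of it, with the tip at side-view pixel (205,170). Next I go down and push the bar toward the box.

```bash
python3 -m jog '0 0 0.08 0 0 0; 0 0 0.16 0 0 0; 0 0 0.23 0 0 0; 0 0 0.23 0 0 0; -0.04 0 0.23 0 0 0; -0.08 0 0.23 0 0 0; -0.12 0 0.23 0 0 0; -0.16 0 0.23 0 0 0'
python3 -c "
from rel import *
go(-32,0,64)"
```

```text
clock: 2.35
eef_pos: [0.3268, 0.2546, 0.1514]
eef_rot: [0.001, -0.243, 0.97, 0.0]
wrist_force: [-0.9, -0.0, -0.4]
finger_gap: 0.0003
grasp_force: 0.1
t 2.35 rel piv mm X,Y,Z [-74.4   2.4  65.4] gap 0.0003081917497553347 F [-0.8  0.4 -0.4] j [ 0.48 -0.43  2.17  0.    1.41 -1.58]
tool axes in box [[-1.0, -0.002, 0.002], [-0.002, 1.0, 0.0], [-0.002, 0.0, -1.0]]
shift/0.2: [-0.212 -0.012  0.007]
```

```bash
python3 -m jog '-0.04 0 0 0 0 0; -0.08 0 0 0 0 0; -0.12 0 0 0 0 0; -0.15 0 0 0 0 0; -0.18 0 0 0 0 0; -0.21 0 0 0 0 0; -0.21 0 0 0 0 0; -0.21 0 0 0 0 0'
python3 - <<'E'
from rel import *
show()
c=manip.capture('top');s=manip.capture('side')
a=cv2.resize(c['img'][205:295,140:220,::-1],(480,540),interpolation=2);b=cv2.resize(s['img'][130:220,195:275,::-1],(320,360),interpolation=2)
o=np.zeros((540,800,3),np.uint8);o[:,:480]=a;o[:360,480:]=b;cv2.imwrite('pics/z2.png',o)
E
```

```text
clock: 3.02
eef_pos: [0.3634, 0.2731, 0.15]
eef_rot: [-0.0, -0.242, 0.97, -0.0]
wrist_force: [-0.9, -0.1, -0.5]
finger_gap: 0.0001
grasp_force: 0.0
t 3.02 rel piv mm X,Y,Z [-33.4   1.5  64. ] gap 0.00010640683417869008 F [-0.9  0.4 -0.5] j [ 0.48 -0.31  2.08  0.    1.37 -1.58]
tool axes in box [[-1.0, -0.0, -0.001], [-0.0, 1.0, 0.0], [0.001, 0.0, -1.0]]
```

View pics/z2.png

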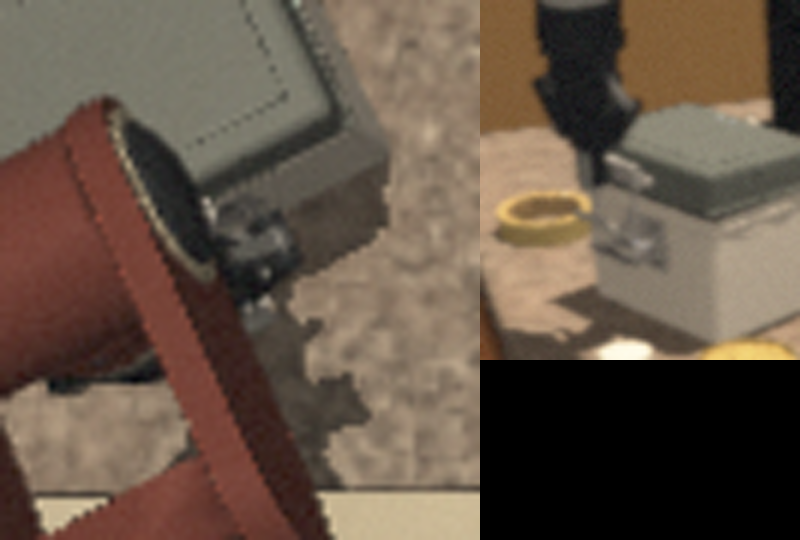

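The bar looks to have gone over, since the loop is no longer leaning out. The keeper area at side crop (625,170) shows it near the lid. I'll nudge 4 mm more, then back off and look.

```bash
python3 -m jog '-0.02 0 0 0 0 0; -0.025 0 0 0 0 0; -0.025 0 0 0 0 0; 0.04 0 0 0 0 0; 0.1 0 0 0 0 0; 0.2 0 -0.05 0 0 0; 0.32 0 -0.1 0 0 0; 0.42 0 -0.1 0 0 0'
python3 - <<'E'
from rel import *
show()
c=manip.capture('top');s=manip.capture('side')
a=cv2.resize(c['img'][205:295,140:220,::-1],(480,540),interpolation=2);b=cv2.resize(s['img'][130:220,205:285,::-1],(320,360),interpolation=2)
o=np.zeros((540,800,3),np.uint8);o[:,:480]=a;o[:360,480:]=b;cv2.imwrite('pics/z3.png',o)
E
```

```text
clock: 3.78
eef_pos: [0.289, 0.2336, 0.1719]
eef_rot: [0.001, -0.242, 0.97, 0.0]
wrist_force: [-0.3, -0.5, 0.4]
finger_gap: -0.0
grasp_force: 0.0
t 3.78 rel piv mm X,Y,Z [-117.7    1.6   85.9] gap -3.881138154240099e-05 F [-0.5 -0.3  0.4] j [ 0.48 -0.59  2.24  0.    1.49 -1.58]
tool axes in box [[-1.0, -0.0, 0.003], [-0.0, 1.0, -0.0], [-0.003, -0.0, -1.0]]
```

View pics/z3.png

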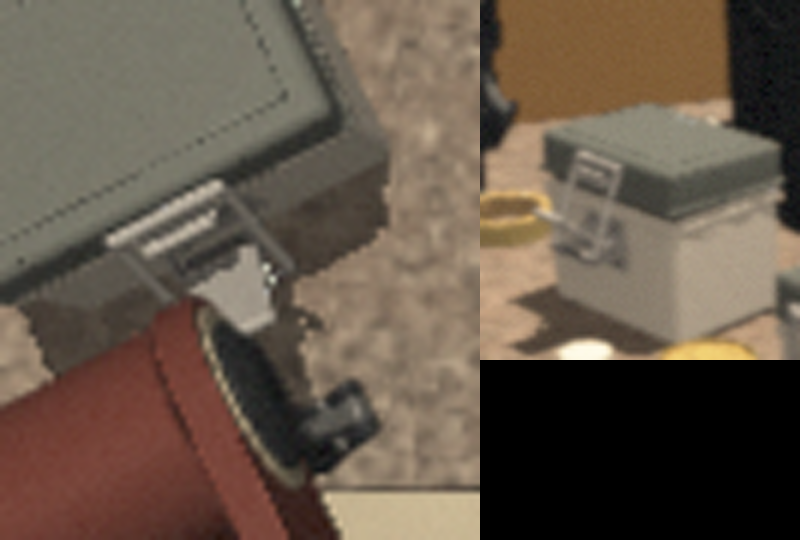

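The loop now lies over the keeper: the bar runs from (108,240) to (222,185) in the crop, behind the lip, and the legs straddle the lever. A quick check of the frame, then I press the lever.

```bash
python3 - <<'E'
from rel import *
c=manip.capture('top')
for n,u,v,z in [('bar',166,213,.164),('barL',108,240,.164),('barR',222,185,.164),('lip',180,233,.157),('hnd',255,325,.135)]:
    d=onz(c,140+u/6,205+v/6,z)-PIV; print(n,np.round([d@X*1e3,d@Y*1e3],1))
go(-56,-1,85)
E
```

```text
bar [15.3 -0.9]
barL [17.2 28.4]
barR [ 14.3 -29.7]
lip [ 5.3 -1.1]
hnd [-46.3  -8.6]
t 3.93 rel piv mm X,Y,Z [-117.8    1.6   84.4] gap 0.0004303383128334796 F [-0.3  0.1 -1.3] j [ 0.48 -0.59  2.24  0.    1.49 -1.58]
tool axes in box [[-1.0, -0.001, 0.002], [-0.001, 1.0, 0.0], [-0.002, -0.0, -1.0]]
shift/0.2: [-0.309 -0.013 -0.003]
```

```bash
python3 -m jog '-0.1 0 0 0 -0.07 0; -0.2 -0.01 0 0 -0.14 0; -0.29 -0.013 0 0 -0.2 0; -0.325 -0.013 0.03 0 -0.2 0; -0.325 -0.013 0.09 0 -0.2 0; -0.325 -0.013 0.15 0 -0.2 0; -0.325 -0.013 0.2 0 -0.2 0; -0.32 -0.013 0.25 0 -0.2 0'
python3 -c "
from rel import *
go(-55,-1,20);go(-59,-1,5);go(-62,-1,-19)"
```

```text
clock: 4.6
eef_pos: [0.3427, 0.2594, 0.1182]
eef_rot: [0.093, -0.241, 0.966, 0.023]
wrist_force: [-37.4, -20.6, 28.3]
finger_gap: 0.0003
grasp_force: 25.5
t 4.6 rel piv mm X,Y,Z [-58.1  -0.9  32.2] gap 0.0002736366266648962 F [-42.7  -0.6  28.3] j [ 0.47 -0.51  2.29  0.    1.17 -1.59]
tool axes in box [[-0.981, -0.001, 0.191], [-0.001, 1.0, 0.0], [-0.191, -0.0, -0.981]]
shift/0.2: [-0.004 -0.001  0.063]
t 4.6 rel piv mm X,Y,Z [-58.1  -0.9  32.2] gap 0.0002736366266648962 F [-42.7  -0.6  28.3] j [ 0.47 -0.51  2.29  0.    1.17 -1.59]
tool axes in box [[-0.981, -0.001, 0.191], [-0.001, 1.0, 0.0], [-0.191, -0.0, -0.981]]
shift/0.2: [ 0.03  -0.001  0.133]
t 4.6 rel piv mm X,Y,Z [-58.1  -0.9  32.2] gap 0.0002736366266648962 F [-42.7  -0.6  28.3] j [ 0.47 -0.51  2.29  0.    1.17 -1.59]
tool axes in box [[-0.981, -0.001, 0.191], [-0.001, 1.0, 0.0], [-0.191, -0.0, -0.981]]
shift/0.2: [ 0.068 -0.001  0.248]
```

The finger came down on the outer side of the handle end (42 N outward). I'll back out, lift, and come in nearer the box.

```bash
python3 -m jog '0.036 0 -0.022 0 0 0; 0.02 0 -0.1 0 0 0; 0 0 -0.21 0 0 0; 0 0 -0.22 0 0 0; -0.07 0 -0.2 0 0 0; -0.127 0 -0.184 0 0 0; -0.127 0 -0.184 0 0 0; -0.127 0 -0.184 0 0 0'
python3 - <<'E'
from rel import *
show()
c=manip.capture('top');s=manip.capture('side')
a=cv2.resize(c['img'][205:295,140:220,::-1],(480,540),interpolation=2);b=cv2.resize(s['img'][130:220,205:285,::-1],(320,360),interpolation=2)
o=np.zeros((540,800,3),np.uint8);o[:,:480]=a;o[:360,480:]=b;cv2.imwrite('pics/z4.png',o)
E
```

```text
clock: 5.27
eef_pos: [0.3616, 0.2693, 0.1601]
eef_rot: [0.1, -0.241, 0.965, 0.025]
wrist_force: [0.4, 0.8, -1.2]
finger_gap: 0.0001
grasp_force: 0.0
t 5.27 rel piv mm X,Y,Z [-36.8  -1.   74.1] gap 9.438803412624106e-05 F [ 0.7  0.5 -1.2] j [ 0.47 -0.5   2.21  0.    1.23 -1.59]
tool axes in box [[-0.979, -0.0, 0.205], [-0.0, 1.0, 0.0], [-0.205, 0.0, -0.979]]
```

View pics/z4.png

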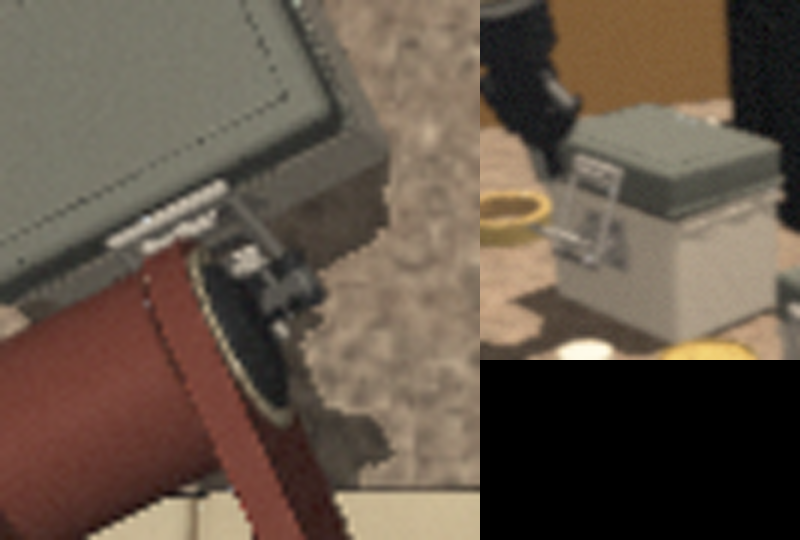

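The loop still rests on the lid behind the lip, and the fingertip is now above the inner face of the handle. Press down along the arc.

```bash
python3 -m jog '0.013 0 0.06 0 0 0; 0.026 0 0.122 0 0 0; 0.04 0 0.155 0 0 0; 0.06 0 0.192 0 0 0; 0.08 0 0.225 0 0 0; 0.105 0 0.26 0 0 0; 0.125 0 0.29 0 0 0; 0.148 0 0.317 0 0 0'
python3 -c "
from rel import *
go(-62,-1,-19)"
```

```text
clock: 6.03
eef_pos: [0.3485, 0.2623, 0.0934]
eef_rot: [0.102, -0.241, 0.965, 0.026]
wrist_force: [0.9, 1.5, 2.1]
finger_gap: 0.0001
grasp_force: 1.1
t 6.03 rel piv mm X,Y,Z [-51.7  -1.    7.4] gap 7.759863150039017e-05 F [1.5 0.9 2.1] j [ 0.47 -0.47  2.3   0.    1.1  -1.59]
tool axes in box [[-0.978, -0.0, 0.21], [-0.0, 1.0, 0.0], [-0.21, -0.0, -0.978]]
shift/0.2: [0.078 0.    0.118]
```

```bash
python3 -m jog '0.02 0 0.022 0 0 0; 0.04 0 0.045 0 0 0; 0.06 0 0.085 0 0 0; 0.07 0 0.12 0 0 0; 0.067 0 0.145 0 0 0; 0.062 0 0.171 0 0 0; 0.051 0 0.214 0 0 0; 0.04 0 0.235 0 0 0'
python3 -c "
from rel import *
go(-43,-1,-47);go(-41,-1,-49)"
```

```text
clock: 6.7
eef_pos: [0.3488, 0.2625, 0.0436]
eef_rot: [0.1, -0.241, 0.965, 0.025]
wrist_force: [-1.7, 0.1, 0.5]
finger_gap: 0.0001
grasp_force: 0.0
t 6.7 rel piv mm X,Y,Z [-51.3  -1.  -42.4] gap 5.964513642976979e-05 F [-1.4  0.9  0.5] j [ 0.47 -0.38  2.33  0.    0.98 -1.59]
tool axes in box [[-0.979, -0.0, 0.204], [-0.0, 1.0, 0.0], [-0.204, 0.0, -0.979]]
shift/0.2: [-0.036 -0.     0.031]
t 6.7 rel piv mm X,Y,Z [-51.3  -1.  -42.4] gap 5.964513642976979e-05 F [-1.4  0.9  0.5] j [ 0.47 -0.38  2.33  0.    0.98 -1.59]
tool axes in box [[-0.979, -0.0, 0.204], [-0.0, 1.0, 0.0], [-0.204, 0.0, -0.979]]
shift/0.2: [-0.044 -0.     0.043]
```

```bash
python3 -m jog '-0.015 0 0.015 0 0 0; -0.03 0 0.03 0 0 0; -0.04 0 0.04 0 0 0; -0.05 0 0.047 0 0 0; -0.058 0 0.052 0 0 0; -0.065 0 0.055 0 0 0; -0.065 0 0.055 0 0 0; -0.065 0 0.055 0 0 0'
python3 - <<'E'
from rel import *
show()
c=manip.capture('top');s=manip.capture('side')
a=cv2.resize(c['img'][205:295,140:220,::-1],(480,540),interpolation=2);b=cv2.resize(s['img'][130:220,205:285,::-1],(320,360),interpolation=2)
o=np.zeros((540,800,3),np.uint8);o[:,:480]=a;o[:360,480:]=b;cv2.imwrite('pics/z5.png',o)
E
```

```text
clock: 7.37
eef_pos: [0.3618, 0.2694, 0.0375]
eef_rot: [0.099, -0.241, 0.965, 0.025]
wrist_force: [-9.2, -5.2, 9.5]
finger_gap: 0.0002
grasp_force: 7.2
t 7.37 rel piv mm X,Y,Z [-36.6  -1.  -48.5] gap 0.0001585220078527751 F [-10.6  -0.3   9.5] j [ 0.47 -0.32  2.3   0.    0.95 -1.59]
tool axes in box [[-0.979, -0.001, 0.203], [-0.001, 1.0, -0.0], [-0.203, -0.0, -0.979]]
```

View pics/z5.png

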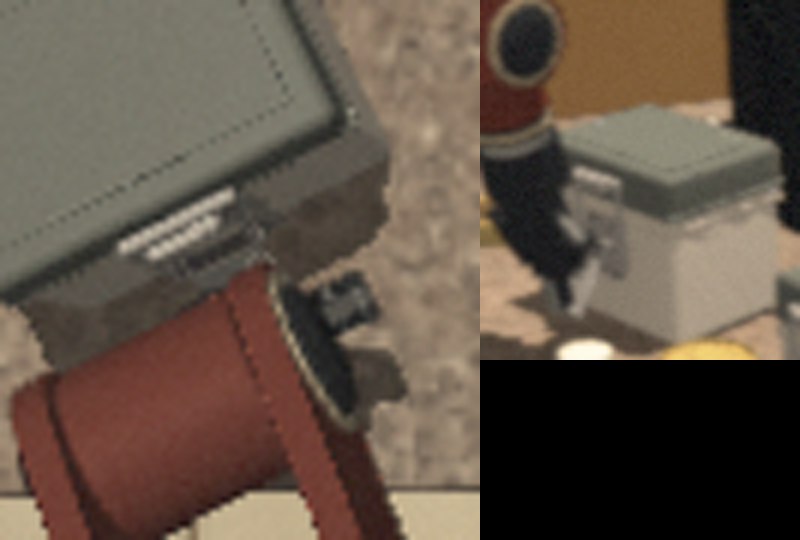

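The bar has been pulled down beside the lip, and the handle points steeply down under the finger. I'll press slightly more to confirm it is on the stop.

```bash
python3 -m jog '-0.006 0 0.005 0 0 0; -0.012 0 0.01 0 0 0; -0.016 0 0.013 0 0 0; -0.016 0 0.013 0 0 0; -0.016 0 0.013 0 0 0; -0.016 0 0.013 0 0 0; -0.016 0 0.013 0 0 0; -0.016 0 0.013 0 0 0'; python3 -c "
from rel import *
show()"
```

```text
clock: 8.13
eef_pos: [0.3626, 0.2699, 0.0367]
eef_rot: [0.095, -0.242, 0.965, 0.023]
wrist_force: [-30.4, -17.9, 37.3]
finger_gap: -0.0001
grasp_force: 25.1
t 8.13 rel piv mm X,Y,Z [-35.6  -0.9 -49.3] gap -0.00011199993564674705 F [-35.2  -1.5  37.3] j [ 0.47 -0.3   2.29  0.    0.96 -1.59]
tool axes in box [[-0.981, -0.002, 0.194], [-0.002, 1.0, -0.001], [-0.194, -0.001, -0.981]]
```

It is stiff: 50 N for about 1 mm, so the lever is on its stop. Retreat outward, then up.

```bash
python3 -m jog '0.04 0 -0.01 0 0 0; 0.1 0 -0.02 0 0 0; 0.18 0 -0.035 0 0 0; 0.25 0 -0.05 0 0 0; 0.25 0 -0.2 0 0 0; 0.25 0 -0.37 0 0 0; 0.25 0 -0.55 0 0 0; 0.25 0 -0.7 0 0 0'
python3 -m jog '0 0.2 0 0 0 0; 0 0.4 0 0 0 0; 0 0.6 0 0 0 0; 0 0.8 0 0 0 0; 0 0.95 0 0 0 0; 0 0.95 0 0 0 0; 0 0.95 0 0 0 0; 0 0.95 0 0 0 0' | head -2
python3 - <<'E'
from rel import *
show()
c=manip.capture('top');s=manip.capture('side')
a=cv2.resize(c['img'][205:295,140:220,::-1],(480,540),interpolation=2);b=cv2.resize(s['img'][130:220,205:285,::-1],(320,360),interpolation=2)
o=np.zeros((540,800,3),np.uint8);o[:,:480]=a;o[:360,480:]=b;cv2.imwrite('pics/z6.png',o)
E
```

```text
clock: 8.8
eef_pos: [0.2973, 0.2351, 0.1648]
eef_rot: [0.103, -0.241, 0.965, 0.026]
wrist_force: [0.6, 0.5, 0.8]
finger_gap: 0.0001
grasp_force: 0.0
clock: 9.47
eef_pos: [0.2082, 0.4026, 0.1621]
t 9.47 rel piv mm X,Y,Z [-109.7  188.7   76.1] gap -0.00034720201598218114 F [-0.2 -0.1  0.3] j [ 0.99 -0.46  2.18 -0.11  1.24 -1.04]
tool axes in box [[-0.978, -0.001, 0.208], [-0.001, 1.0, -0.0], [-0.208, -0.001, -0.978]]
```

View pics/z6.png

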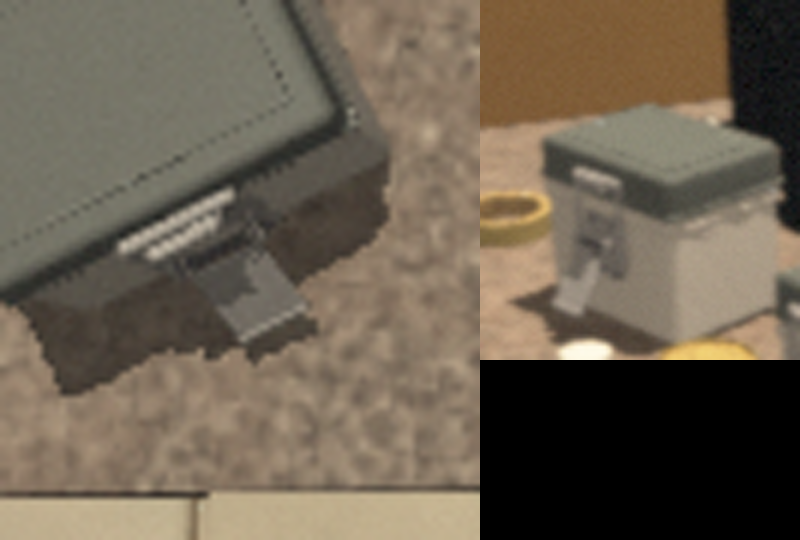

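The lever is fully down (handle end at crop (275,325)), the bar sits behind the lip at (178,220), and the lid is closed. The arm is clear, so I'm handing in.

```bash
python3 -c "
from bench import manip
print(manip.finish_job())"
```

```text
the job is handed in; nothing more can be done
None
```

I hooked the loop bar behind the keeper's lip, pressed the lever onto its stop and let go; the last picture shows the lid closed, and I handed the job in at about 9.6 s; the first press slipped off the handle's outer side at about 51 N on the fingers and I corrected it, and no verdict came back.

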